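# Shut and bolt the junction box

### The job

The lid of the junction box has been left standing open. Gently push the lid down fully shut with the fingertips, without slamming it, and only then push the bolt on the front of the box sideways, fully home through the lid's eye. Only push, do not grip or lift anything, and leave the loose things on the bench where they are.

Things in the scene. Friction and masses are not known exactly. Their poses are not given: they have to be found in the camera images.
- jbox: aluminium junction box fixed to the bench, 160 (its x) x 220 (its y) x 80 mm high without lid. Origin: centre of its underside (z = 0). -x is its front, roughly towards the robot; +y runs along the front to the left seen from the robot; yaw within 0.45 rad. A steel ledge, 45 mm deep, 170 mm long, centred on the front, top 52 mm above the bench, carries the barrel bolt and its guides (75 mm high).
- lid_hinge (a point): middle of the lid's hinge line, fixed on the box's far rim: in the box's frame at x = +82, y = 0, z = 80 mm; the hinge line runs along the box's y
- lid (a joint): angle of the hinged lid (rad): 0 is shut and level, where it stops on the box; grows as the free (front) edge rises; starts open at 0.7 to 1.2. The hinge is stiff with friction (0.5 N m) and has no spring: the lid stays at whatever angle it is left. Pushing it down near its free edge takes about 1 to 4 N.
- lid_edge (a point): middle of the lid's free edge, on its top (outer) face; 86 mm above the bench when shut. The lid is a plate 166 mm from hinge line to free edge, 224 mm wide, 6 mm thick (underside in the hinge plane, two 1 mm ribs on top). A steel eye on the free edge, 48 mm to the box's +y of this point, comes down on the bolt's line, past its tip, as the lid shuts.
- bolt (a joint): travel of the barrel bolt (m): 0 is drawn back, it slides towards the box's +y and stops at 0.032, fully home through the lid's eye; starts between 0 and 0.005. It slides with about 2 N of friction and stays where it is left; no spring.
- bolt_tab (a point): centre of the top of the bolt's upright steel tab, 100 mm above the bench; tab 14 mm (box x) x 10 mm (box y), 48 mm taller than the ledge, its middle 28 mm in front of the box's front wall. Moves with the bolt; at bolt = 0 it is at box x = -108, y = -30 mm. On its -y side the ledge is bare, so a finger can stand there and push it to +y.
- screwdriver: loose screwdriver lying on the bench beside the junction box; bystander (origin at its underside)
- wrench: loose wrench lying on the bench beside the junction box; bystander (origin at its underside)
- spray_can: loose upright spray can, 56 mm diameter, 170 mm high, beside the box; bystander (origin at its underside)
- fuse: loose spare fuse, white ceramic body with two brass end blocks, 60 x 24 x 24 mm, lying on the bench on the robot's side of the box, just in front of the ledge and lower than it; bystander (origin at its underside)
- plug: loose orange and black connector plug, about 90 x 36 x 34 mm, on the bench beside the box; bystander (origin at its underside)
- tail_lamp: loose round red tail lamp, 76 mm diameter, 31 mm high, lying on the bench beside the box; bystander (origin at its underside)
- parts_tray: loose open blue parts tray, 100 x 140 x 50 mm, on the bench beside the box; bystander (origin at its underside)

How it is judged:
On the way, in this order (a step that is already met when the one before it is completed fails the run):
1. the lid is pushed fully shut, the bolt still drawn back (value of joint lid below 0.04 rad and value of joint bolt below 0.02 m), for 0.2 s.
2. the bolt is pushed fully home with the lid shut (value of joint lid below 0.04 rad and value of joint bolt above 0.027 m), for 0.2 s.
At the end, for the whole second after the job is handed in: The lid is shut (within 0.04 rad, about 7 mm at its edge), the bolt is home (at least 27 of its 32 mm), and every loose thing lies within 30 mm of where it was (all of step 2 and distance of each of screwdriver, wrench, spray_can, fuse, plug, tail_lamp, parts_tray from where it was at the start of the episode below 0.03 m); the robot touches nothing.
It fails at once if the lid is slammed (faster than 2.5 rad/s) (velocity of joint lid below -2.5 rad/s).
It fails at once if the lid is lifted further open (beyond 1.35 rad) (value of joint lid above 1.35 rad).
It fails at once if the bolt is pushed across (more than 20 mm) before the lid is shut (value of joint bolt above 0.02 m and value of joint lid above 0.06 rad).
It fails at once if the lid or the bolt is gripped or pressed hard (more than 40 N between the fingers and the box, lid or bolt) (contact force between the fingers and jbox above 40 N).
It fails at once if a loose thing is moved or lifted by more than 30 mm (distance of any of screwdriver, wrench, spray_can, fuse, plug, tail_lamp, parts_tray from where it was at the start of the episode above 0.03 m).
It also fails if it takes over 46 s, if anything falls off the work surface, if the arm or the gripper's body presses on something with over 40 N, if the wrist force passes 120 N, or if a joint passes its speed limit or range.

### The arm

A 7-joint arm with a two-finger parallel gripper is mounted at the origin on the work surface. World frame = base frame: x ahead of the robot, y to its left, z up, the work surface at z = 0. Lengths are in m, angles in rad, forces in N, time in s.
With the tool pointing down it reaches from about 0.35 to 0.9 m from the base axis. Payload 7.2 kg.
Tool frame: the origin (TCP) lies at the very end of the fingers, on their centre line; the grasp point (between the pads) lies 19 mm behind it; z points along the fingers, y is the line along which they close (so a half turn about z gives the same grasp; the last joint's range is limited). The gripper opens to 88 mm and grips with 3 to 60 N. Pads are 20 mm wide; open, the fingers measure 115 mm over their backs; the gripper's body (75 mm by 178 mm) begins 61 mm behind the grasp point.
Start: joints at [-1.185, 0.411, -0.013, 1.596, 0.006, 1.134, -0.082], TCP at [0.274, 0.562, 0.223] pointing down, gripper open.
Joint ranges: [-2.95, 2.95], [-0.29, 1.99], [-1.47, 1.44], [0.14, 2.54], [-1.03, 4.17], [0.13, 1.85], [-2.86, 2.86]. Speed limits (rad/s): [2.39, 2.39, 3.01, 3.01, 3.14, 3.14, 3.14].

### API

Orientations are given as a 3x3 rotation matrix whose columns are the frame's x, y, z axes.
In Python, from cell import bot, capture gives the robot as it stands. Calls block until the motion is done:
- bot.goto(position, orientation): joint-space move of the TCP to a pose.
- bot.movel(position, velocity=0.15, rot=None, f_stop=None): straight line of the TCP; rot=None keeps the orientation; velocity is the mean speed in m/s. With f_stop (N) it stops when the force on the tool has changed by that much, and returns True; else False.
- bot.goto_joints(angles): joint-space move.
- bot.grip(opening): opening from 0.0 (shut) to 1.0 (fully open); the grip force is fixed at half the most; returns when the fingers have stopped.
- bot.sleep(seconds).
- bot.inverse_kinematics(position, orientation): joint angles nearest the present ones, or None.
- bot.get_state(): the state.
- capture(name): name is "side" or "top" or "wrist"; returns a dict with "img" (384x512x3 uint8, blue, green, red), "z_map" (384x512 float32, m along the optical axis (not along the pixel's ray), 0 where there is no reading), "camera_matrix" (3x3 intrinsics, pixels), "k1" (the pictures are not rectified: a ray, as slopes to the right and down, at radius r is drawn at 1 + k1 r^2 times it, then the intrinsics apply), "R" (3x3) and "t" (3): a world point X has camera coordinates R X + t. Camera axes: x right, y down, z forward; pixel columns grow to the right and rows downward; lengths in m; the calibration is good to about 2 mm. A picture is of the moment at which its call begins.
A pose or a line that the arm cannot do raises bot.MotionError and nothing moves.
- bot.close_job(): hands the job in; it is judged then, once.
The state is a dict: "clock": time; "joints": joint angles; "dq": joint speeds; "tau": joint torques, N m; "tool_pos": TCP position; "tool_rot": TCP orientation; "contact_force": force on the tool from outside, world axes, zero at the start; "ft_torque": the same for the moment, N m; "opening": opening from 0.0 (shut) to 1.0 (fully open); "grasp_force": force on a finger pad.
Only numpy, scipy, OpenCV 4.12 (cv2) and the standard library are available. Lean on these libraries where they do the work, as an engineer would, in place of code of your own. Each camera call takes 0.05 s, during which the arm holds its last target. There are 200 camera calls.

## Working session

There is one attempt and no reset: what is moved stays moved. The work goes in short steps, each a Python script; the robot and the scene stay as the last script left them, time stands still between calls to the robot, and variables do not carry over. Pictures are saved under pics/ and viewed, at most 10 in all, crops included, and the job is handed in when it is done.

```bash
mkdir -p pics; ls
cat > h.py <<'E'
import numpy as np, cv2
from cell import bot, capture
def pts(c):
    """world point for every pixel from z_map"""
    K=c["camera_matrix"]; h,w=c["z_map"].shape
    u,v=np.meshgrid(np.arange(w),np.arange(h))
    p=np.stack([u,v],-1).reshape(-1,1,2).astype(float)
    s=cv2.undistortPoints(p,np.array(K,float),np.array([c["k1"],0,0,0],float)).reshape(h,w,2)
    z=c["z_map"][...,None]
    X=np.concatenate([s*z,z],-1)
    W=(X-np.array(c["t"]).ravel())@np.array(c["R"])
    W[c["z_map"]==0]=np.nan
    return W
E
python3 - <<'E'
from h import *
for n in("side","top"):
    c=capture(n); cv2.imwrite(f"pics/{n}0.png",c["img"]); np.save(n+"0.npy",pts(c))
    print(n,-np.array(c["R"]).T@c["t"],c["k1"],c["camera_matrix"])
s=bot.get_state();print(s["clock"],s["tool_pos"],s["tool_rot"])
E
```

```text
pics
side [ 0.22853362 -0.57542593  0.64833895] -0.06438326601572678 [[365.91945384   0.         261.69421837]
 [  0.         365.91945384 199.01371383]
 [  0.           0.           1.        ]]
top [0.380746   0.05502764 1.22114043] -0.13083000596775834 [[486.93334276   0.         257.33712054]
 [  0.         486.93334276 193.73316694]
 [  0.           0.           1.        ]]
0.1 [0.273805   0.56133841 0.22190337] [[-8.98825114e-01  4.38307099e-01 -5.49974946e-04]
 [ 4.38307436e-01  8.98824158e-01 -1.31279241e-03]
 [-8.10754660e-05 -1.42102890e-03 -9.99998987e-01]]
```

View pics/top0.png

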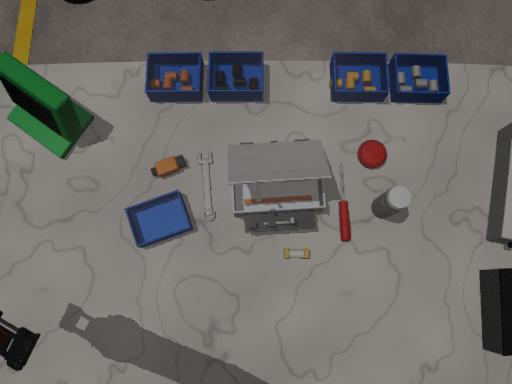

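View pics/side0.png

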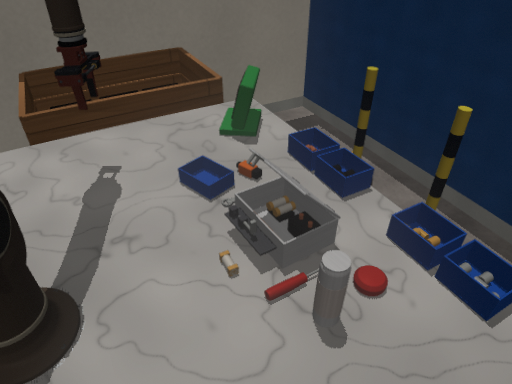

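Top view: the box is centred near (279,190). The lid is the grey plate at (228–328, 143–182), with its free edge towards the robot. The ledge and bolt are near (280,220), the fuse at (297,254), the screwdriver at (344,210) and the wrench at (207,190). In the side view the lid is almost edge-on.

Run:
```python
from h import *
W=np.load("top0.npy"); img=cv2.imread("pics/top0.png")
cv2.imwrite("pics/crop0.png",cv2.resize(img[130:270,210:370],None,fx=5,fy=4.28,interpolation=cv2.INTER_CUBIC))
# lid plane
P=W[150:176,238:320].reshape(-1,3);P=P[~np.isnan(P[:,0])]
c=np.median(P,0)
for _ in range(5):
    n=np.linalg.svd(P-P.mean(0),full_matrices=False)[2][2]
    d=np.abs((P-P.mean(0))@n);P=P[d<max(.003,2*d.std())]
n*=np.sign(n[2]);c=P.mean(0);print("n",n,"c",c,"rms",d.std(),len(P))
ang=np.arccos(n[2]);print("angle",ang)
hy=np.arctan2(-n[1],-n[0]) # normal leans toward front? 
print("dir of horiz normal",n[:2]/np.hypot(*n[:2]))
R=W[130:240,215:345].reshape(-1,3);R=R[~np.isnan(R[:,0])]
L=R[(np.abs((R-c)@n)<.006)&(R[:,2]>.075)]
r=cv2.minAreaRect(((L-c)@np.stack([np.cross(n,[0,0,1])/np.hypot(*n[:2]),np.cross(n,np.cross(n,[0,0,1]))/np.hypot(*n[:2])]).T).astype(np.float32))
print("lid size",r,"z",L[:,2].min(),L[:,2].max())
m=R[np.abs(R[:,2]-.052)<.004]
print("ledge",len(m),cv2.minAreaRect(m[:,:2].astype(np.float32)))
t=R[(np.abs(R[:,2]-.1)<.006)];print("z~.1",t[(t[:,0]<c[0]-.08)])
f=W[246:262,282:312];m=f[...,2]>.012;print("fuse",np.nanmean(f[m],0))
```

```text
n [0.70734559 0.04349803 0.70552827] c [0.63966326 0.01595258 0.15398749] rms 0.0006527790842181187 2101
angle 0.7876280324195011
dir of horiz normal [0.99811454 0.06137879]
lid size ((-0.0022039711475372314, -0.0008144751191139221), (0.224354088306427, 0.20928487181663513), 0.32100600004196167) z 0.08025712093952382 0.22841387099263735
ledge 1043 ((0.6090927124023438, 0.015726923942565918), (0.22344984114170074, 0.2183946967124939), 3.6870839595794678)
z~.1 [[ 0.52255401 -0.01211513  0.10028426]
 [ 0.52248647 -0.0144014   0.10083242]
 [ 0.52264159 -0.01679833  0.09962023]
 [ 0.52281714 -0.01921117  0.09824617]
 [ 0.52041835 -0.01219201  0.09868229]
 [ 0.52048944 -0.01454931  0.09812522]
 [ 0.52024378 -0.01674616  0.10011313]
 [ 0.52046749 -0.01918432  0.09832855]
 [ 0.51836783 -0.01231313  0.09634209]
 [ 0.51819694 -0.01455261  0.09775287]
 [ 0.51812954 -0.01684062  0.09831725]
 [ 0.51806625 -0.01912874  0.0988475 ]
 [ 0.5178208  -0.02131346  0.10086592]
 [ 0.51599952 -0.01228023  0.09657544]
 [ 0.51577941 -0.01449166  0.09841945]
 [ 0.51603236 -0.01694737  0.09632966]
 [ 0.5158134  -0.02147487  0.09817507]
 [ 0.51379052 -0.01232685  0.09548152]
 [ 0.51344212 -0.01447064  0.09844295]
 [ 0.51342443 -0.01678141  0.0986057 ]
 [ 0.51280239 -0.01875409  0.10388095]
 [ 0.51381667 -0.02164804  0.0953116 ]
 [ 0.51091864 -0.01203363  0.10006984]
 [ 0.51079768 -0.0142852   0.10112509]
 [ 0.51114786 -0.01679212  0.09812219]
 [ 0.51133203 -0.0192173   0.09654839]
 [ 0.51081065 -0.02123554  0.10105   ]]
fuse [ 0.44337867 -0.03098983  0.02180014]
```

View pics/crop0.png

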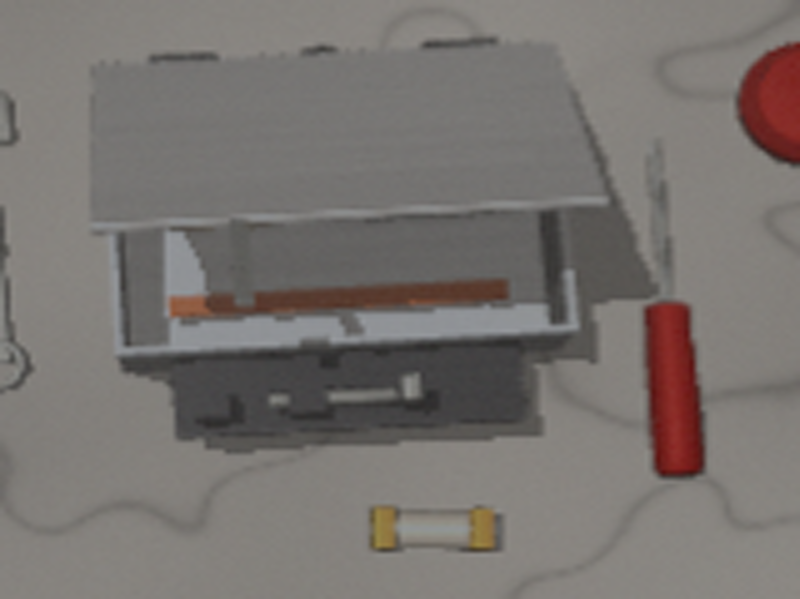

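The crop shows the tab's top at crop (412,385), the free edge of the lid running (92,225)–(605,203), and bare ledge to the right of the tab. The measured tab height of 0.098 m and the hinge, at 82 mm in the box frame, both lie on the fitted lid plane. That gives lid angle 0.79 and yaw 0.061. Next I shut the lid.

```bash
cat >> h.py <<'E'
ex=np.array([.9981,.0614,0]);ey=np.array([-.0614,.9981,0]);ez=np.array([0,0,1.])
O=np.array([.517,-.0165,0])+.108*ex+.029*ey
R0=np.stack([-ex,ey,-ez],1)
box=lambda x,y,z:O+x*ex+y*ey+z*ez
def tcp(a,s=.15,up=0):  # tool tip whose near edge touches the lid's top at radius s
    return box(.082-s*np.cos(a)+.006*np.sin(a)+.010*min(1,a/.1),0,.08+s*np.sin(a)+.006*np.cos(a)+up)
E
python3 - <<'E'
from h import *
bot.grip(0.0)
p=bot.get_state()["tool_pos"]
bot.movel([p[0],p[1],.33],.25)
bot.goto(tcp(.788,up=.10),R0)
bot.movel(tcp(.788,up=.015),.15)
for a in np.linspace(.70,.1,5):
    hit=bot.movel(tcp(a),.08,f_stop=20); s=bot.get_state()
    print(round(a,2),hit,s["tool_pos"]-tcp(a),s["contact_force"],s["clock"])
    if hit: break
else:
    print(bot.movel(tcp(0,up=-.006),.03,f_stop=10)); s=bot.get_state(); print(s["tool_pos"],s["contact_force"],s["clock"])
E
```

```text
0.7 False [1.62356918e-06 2.28842233e-05 2.19754548e-04] [-0.10141703 -0.5650548   0.44054495] 5.5083
0.55 False [-2.9463515e-04  1.3615889e-05 -6.0763141e-05] [ 0.05759282 -0.38944638 -0.3136191 ] 5.9417
0.4 False [-4.01144211e-04 -4.15134501e-05 -2.35980546e-04] [-0.90782154  0.23582941  0.45597276] 6.375
0.25 False [-3.45354899e-04 -1.25583736e-05 -2.21848096e-04] [ 0.1688621  -0.35592926  0.14843151] 6.8083
0.1 False [-3.57122520e-04 -7.47605443e-05 -2.68765589e-04] [ 0.23425813 -0.65958924  0.11918409] 7.2417
True
[0.55899629 0.01520831 0.08636511] [-1.76020247 -1.07808772  7.06567917] 7.8333
```

Run:
```python
from h import *
bot.movel(bot.get_state()["tool_pos"]+[0,0,.06],.2)
bot.movel(box(-.19,-.066,.19),.25)
c=capture("top");W=pts(c);img=c["img"]
Q=(W-O)@np.stack([ex,ey,ez],1)
m=(abs(Q[...,0])<.06)&(abs(Q[...,1])<.1)&(Q[...,2]<.13)
print("box-top z pct",np.nanpercentile(Q[m][:,2],[5,50,95]),m.sum())
A=np.c_[Q[m][:,0],np.ones(m.sum())];print("slope",np.linalg.lstsq(A,Q[m][:,2],rcond=None)[0])
t=(abs(Q[...,0]+.108)<.012)&(abs(Q[...,2]-.099)<.006)&(abs(Q[...,1])<.09)
print("tab",t.sum(),Q[t].mean(0) if t.any() else None)
a=cv2.resize(img[130:270,200:360],(480,420))
cv2.imwrite("pics/crop1.png",a)
print(bot.get_state()["clock"])
```

```text
box-top z pct [0.08244414 0.08607271 0.08972781] 4101
slope [-0.0010462  0.0860963]
tab 30 [-0.10861708 -0.02907489  0.09921323]
9.075
```

View pics/crop1.png

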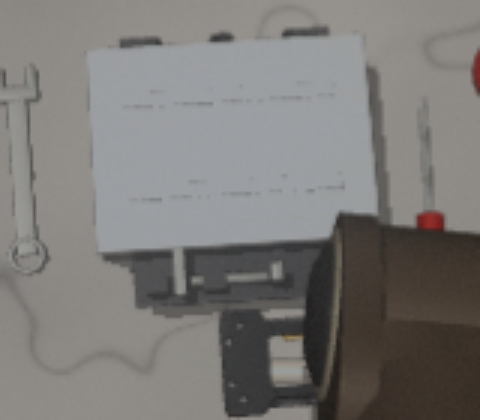

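The lid is flat at z = 0.086 m with slope about 0. The eye, at crop (180,270), is in front of the bolt tip, and the tab, at (277,270), hasn't moved. Next I push the bolt.

Run:
```python
from h import *
bot.movel(box(-.109,-.068,.15),.15)
print("down hit",bot.movel(box(-.109,-.068,.080),.1,f_stop=8))
hit=bot.movel(box(-.109,-.008,.080),.04,f_stop=14);s=bot.get_state()
print(hit,(s["tool_pos"]-O)@np.stack([ex,ey,ez],1),s["contact_force"])
bot.sleep(.3)
bot.movel(s["tool_pos"]-.012*ey,.1)
bot.movel(bot.get_state()["tool_pos"]+[0,0,.1],.2)
bot.movel(box(-.2,-.12,.25),.25)
c=capture("top");Q=(pts(c)-O)@np.stack([ex,ey,ez],1)
t=(abs(Q[...,0]+.108)<.012)&(abs(Q[...,2]-.099)<.006)&(abs(Q[...,1])<.09)
print("tab",t.sum(),Q[t].mean(0) if t.any() else None)
m=(abs(Q[...,0])<.06)&(abs(Q[...,1])<.1)&(Q[...,2]<.13);print(np.median(Q[m][:,2]))
cv2.imwrite("pics/top2.png",c["img"]);print(bot.get_state()["clock"],bot.get_state()["contact_force"])
```

```text
down hit False
True [-0.10925721 -0.01505506  0.07981602] [ 0.87143481 -1.97326726  1.81690933]
tab 23 [-1.08514747e-01 -1.47075807e-05  9.95917169e-02]
0.0860835297915051
13.9333 [ 0.486454    0.42279911 -0.36410674]
```

View pics/top2.png

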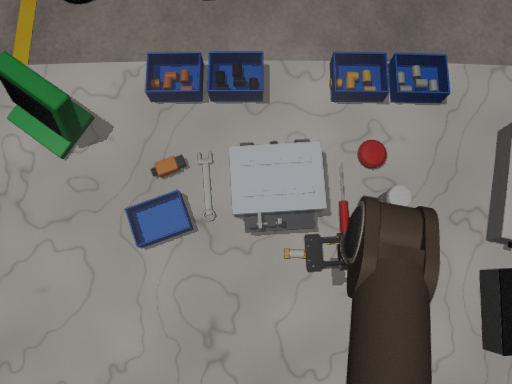

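The picture shows the lid shut and the tab at about (281,221), next to the eye. Everything loose is in its place. The tab travelled 29 mm and then met its stop.

```bash
python3 -c "
from h import *
print(bot.close_job())"
```

```text
the job is handed in; nothing more can be done
None
```

I pushed the lid gently shut (flat at 86 mm), then the bolt about 29 mm to its stop through the eye; the loose things looked unmoved in the last picture, and the job was handed in after about 14 s, with no verdict shown.

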